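Power up the polishing spindle

ROBOT

A 6-joint arm with a two-finger parallel gripper is mounted at the origin on the work surface. World frame = base frame: x ahead of the robot, y to its left, z up, the work surface at z = 0. Lengths are in m, angles in degrees, forces in N, time in s.
With the tool pointing down it reaches from about 0.3 to 0.75 m from the base axis. Payload 8.5 kg.
Tool frame: the origin (TCP) lies on the centre line of the jaws, within the pads' length; the fingertips stand 22 mm ahead of it and the grasp point (between the pads) lies 3 mm ahead of it (env.tip_reach is the distance from the TCP to the fingertips, in m); y points along the fingers, z is the direction in which the jaws open and shut, and the axes are right-handed (so a half turn about y gives the same grasp; the last joint's range is limited). The gripper opens to 85 mm and grips with 20 to 120 N. Pads are 22 mm wide; open, the fingers measure 114 mm over their backs; the gripper's body (76 mm by 85 mm) begins 54 mm behind the grasp point. The pads swing forward as they close: fully open they stand 13 mm farther back than shut.
Start: joints at [62.951, 21.807, 74.336, -0, 83.858, -12.336], TCP at [0.14, 0.532, 0.253] pointing down, gripper open.
Joint ranges: [-178.18, 178.18], [-50.72, 133.34], [12.68, 142.11], [-81.47, 261.47], [9.98, 163.14], [-165.26, 165.26]. Speed limits (degrees/s): [136.94, 136.94, 180, 180, 180, 180].

INTERFACE

Orientations are given as a 3x3 rotation matrix whose columns are the frame's x, y, z axes.
In Python, from rig import env, get_image gives the robot as it stands. The module is installed in compiled form; this text tells all that it offers.
- The arm moves only by the tool carry_out, never from a script. Its argument "targets" is a list that holds one entry, the list of rows, each a list of 7 numbers: the closure, from 0 (fully open) to 1 (shut), then the shift along the world's x, y, z in mm, then the turn, a rotation vector about the world's x, y, z in degrees. In form: [[[claw, dx, dy, dz, ax, ay, az], ...]]. A call has 1 to 20 rows; each row is the pose to reach, as a shift and turn from the pose commanded when the call began; what a row does not reach only later rows make up. A row lasts 1/12 s, in which the tool goes at most 41.7 mm and 7.16 degrees, less where a joint would pass 70% of its speed; a pose out of reach is approached as far as the arm can. A call with a gripper value outside its range is refused whole. The fingers move at their own pace and stop on an object; "squeeze" is the grip in N (left out, the last holds). Time passes only in rows, so rows that repeat a pose let the fingers close. It gives the time, the measured TCP pose, the force and the opening at its end, in the units of the state.
- env.observe(): the state, without advancing time (a new reading comes with each control period).
- get_image(name): name is "scene" or "top" or "wrist"; returns a dict with "img" (400x640x3 uint8, red, green, blue), "fx", "fy", "cx", "cy" (pixels), "rvec" (rotation vector, rad) and "tvec" (3), from world to camera coordinates, as OpenCV has them. Camera axes: x right, y down, z forward; pixel columns grow to the right and rows downward; lengths in m; the calibration is good to about 2 mm. The wrist camera is an equidistant fisheye: a pixel r from the principal point sees the ray r / f radians off the axis. A picture is of the moment at which its call begins. There is no depth.
- env.close_job(): hands the job in, once; it reports no verdict.
The state is a dict: "time_s": time; "q": joint angles; "qvel": joint speeds; "joint_efforts": joint torques, N m; "position": TCP position; "tool_rot": TCP orientation; "ft_force": force on the tool from outside, world axes, zero at the start; "wrist_torque": the same for the moment, N m; "grip_width": finger opening in m.
Only numpy, scipy, OpenCV 4.12 (cv2) and the standard library are available. Lean on these libraries where they do the work, as an engineer would, in place of code of your own. Each camera call takes 0.05 s, during which the arm holds its last target.

TASK

Get the bench ready for polishing: first throw the main isolator, the broad flat paddle lever on the biggest of the three grey switch boxes, over its centre until it snaps fully to its other side; then do the same with the ball-ended spindle toggle. Leave the slim plain lamp toggle on the smallest box as it is.

Things in the scene. Friction and masses are not known exactly. Their poses are not given: they have to be found in the camera images.
- main (a joint): Main isolator lever: black flat paddle, 26 mm wide along its pivot line, 8 mm thick in the direction of throw, on the biggest grey box (90 x 70 x 45 mm high, fixed to the bench). Joint reads 0 (off) leaning to one side, 0.45 upright (snap-over centre) and 0.90 (on) fully over on the other side; a spring drives it to the nearer end. About 5 N at the tip (7 N some 25 mm lower) starts it moving; the push needed falls to nothing at the centre, where it snaps over by itself.
- main_tip (a point): Point at the middle of the paddle's top end. Its z axis runs along the lever from pivot to tip; its x axis, flattened to horizontal, points the way the lever must be thrown; its y axis is the pivot's line. The pivot lies on the top of the box, 60 mm from this point down the lever, so the lever starts leaning 26 mm back and ends leaning 26 mm forward of the pivot. Nothing taller than the box stands within 60 mm of the lever. 
- spindle (a joint): Spindle toggle: black round rod 9 mm thick with a ball of 22 mm diameter at its end, on the middle-sized grey box (75 x 56 x 40 mm high, fixed). Joint reads 0 (off) leaning to one side, 0.45 upright (snap-over centre) and 0.90 (on) fully over on the other side; a spring drives it to the nearer end. About 4 N at the tip (8 N some 25 mm lower) starts it moving; it too snaps over by itself past the centre.
- spindle_tip (a point): Top of the ball; the ball's centre is 11 mm down the lever. Its z axis runs along the lever from pivot to tip; its x axis, flattened to horizontal, points the way the lever must be thrown; its y axis is the pivot's line. The pivot lies on the top of the box, 60 mm from this point down the lever, so the lever starts leaning 26 mm back and ends leaning 26 mm forward of the pivot. Nothing taller than the box stands within 60 mm of the lever. 
- lamp (a joint): Lamp toggle, to be left alone: slim plain black rod 8 to 10 mm thick and 50 mm long on the smallest grey box (70 x 50 x 35 mm high, fixed), no paddle, no ball. Joint reads 0 as it starts and 0.90 flipped over. It stands in a row with the other two, in any order, at least 150 mm from the next lever.

How it is judged (in metres and radians):
On the way, in this order (a step that is already met when the one before it is completed fails the run):
1. the main isolator is thrown fully over while the spindle toggle is still off (value of joint main above 0.75 rad and value of joint spindle below 0.2 rad), for 0.2 s.
2. the spindle toggle is thrown fully over, the main isolator still on (value of joint each of spindle, main above 0.75 rad), for 0.2 s.
At the end, for the whole second after the job is handed in: The main isolator and the spindle toggle both rest fully over on their other side (joints above 0.75 of 0.90 rad), and the lamp toggle rests where it started (below 0.15 rad) (all of step 2 and value of joint lamp below 0.15 rad); the robot touches nothing.
It fails at once if the lamp toggle is pushed over its centre (value of joint lamp above 0.45 rad).
It also fails if it takes over 38 s, if anything falls off the work surface, if the arm or the gripper's body presses on something with over 40 N, if the wrist force passes 120 N, or if a joint passes its speed limit or range.

## Working session

There is one attempt and no reset: what is moved stays moved. The work goes in short steps, Python scripts to look and compute and a tool call to move; the robot and the scene stay as the last step left them, time stands still between calls to the robot, and variables do not carry over. Pictures are saved under pics/ and viewed, and the job is handed in when it is done.

Besides the shell and the picture viewer there is one more tool, called after "Call:" as name(argument=value, ...) on one line, values as JSON. carry_out: Moves the arm, as the interface text tells. Its arguments: {"type":"object","properties":{"targets":{"type":"array"},"squeeze":{"type":"number"}},"required":["targets"]}

```bash
mkdir -p pics; python3 - <<'E'
from rig import env,get_image
import cv2,pickle
d={}
for n in("scene","top","wrist"):
    d[n]=get_image(n); cv2.imwrite(f"pics/{n}0.png",d[n]["img"][:,:,::-1])
pickle.dump(d,open("im0.pkl","wb"))
for n in d: print(n,{k:v for k,v in d[n].items() if k!="img"})
print(env.observe(),env.tip_reach)
E
```

```text
scene {'fx': 508.36263104861507, 'fy': 508.36263104861507, 'cx': 315.63880712315256, 'cy': 200.6823837648671, 'rvec': array([ 1.40566903,  2.34414131, -0.75951298]), 'tvec': array([ 0.24346473, -0.30953752,  1.44493556])}
top {'fx': 376.7187594056172, 'fy': 376.7187594056172, 'cx': 313.4142249944269, 'cy': 199.1074037346308, 'rvec': array([ 2.10390843, -2.12169795,  0.17692615]), 'tvec': array([0.02634288, 0.54911363, 0.65295149])}
wrist {'fx': 309.70691628693146, 'fy': 309.70691628693146, 'cx': 322.245094584729, 'cy': 196.57809407936784, 'rvec': array([-2.28028618, -1.75957301, -0.27536664]), 'tvec': array([-0.54889782, -0.04063313,  0.37970295])}
{'time_s': 0.15, 'q': array([ 6.29514495e+01,  2.18328024e+01,  7.43703514e+01, -6.15577529e-04,
        8.38587799e+01, -1.23355092e+01]), 'qvel': array([ 0.02235664, -0.1255408 , -0.05126944,  0.03728918,  0.03396962,
        0.02283864]), 'joint_efforts': array([ 1.94189401e-03, -4.48624063e+01, -2.31345427e+01, -1.51072359e-04,
        3.82084298e-03,  1.86019741e-05]), 'position': array([0.13960207, 0.53179233, 0.25287329]), 'tool_rot': array([[ 9.67210209e-01, -4.82041270e-04,  2.53976729e-01],
       [-2.53977091e-01, -9.67571249e-04,  9.67209750e-01],
       [-2.20494436e-04, -9.99999416e-01, -1.05827223e-03]]), 'ft_force': array([ 0.15277495,  0.81861994, -0.02817727]), 'wrist_torque': array([-0.02587156, -0.04291429,  0.01527978]), 'grip_width': 0.08513058042969622} 0.022
```

View pics/scene0.png

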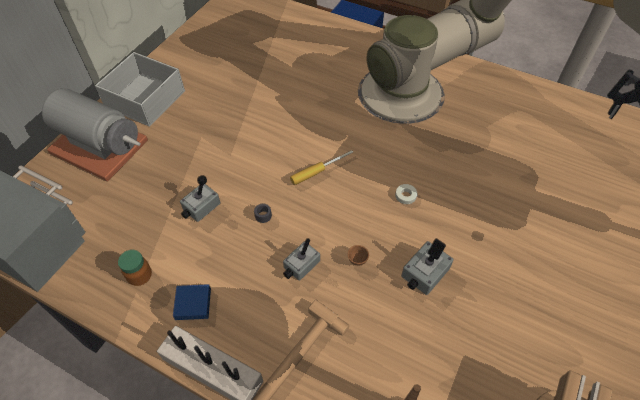

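View pics/top0.png

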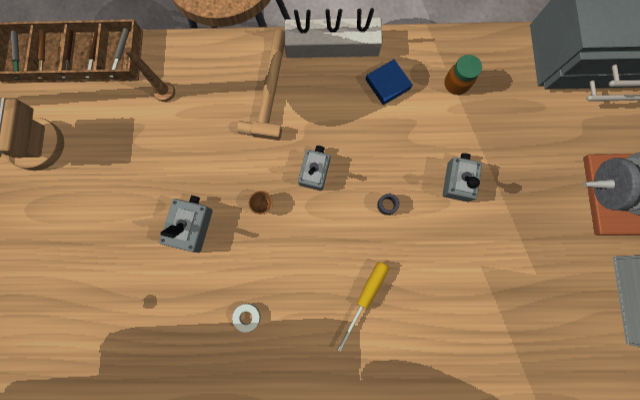

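View pics/wrist0.png

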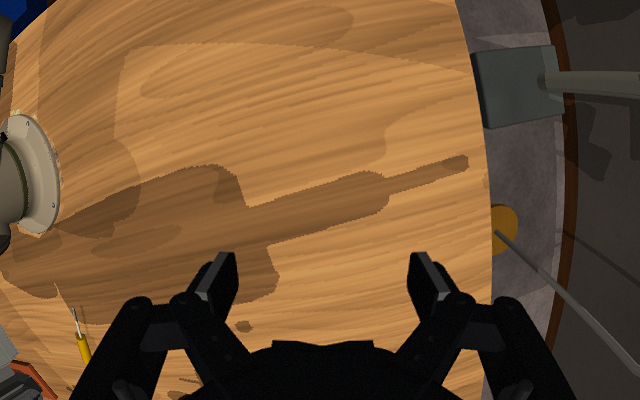

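The scene and top views show the main box (top view about 187,224), the lamp box (315,168) and the spindle box (464,178). The wrist view shows none of them. I'll enlarge crops of each.

```bash
python3 - <<'E'
import cv2,pickle,numpy as np
d=pickle.load(open("im0.pkl","rb"))
def crop(n,x,y,s=40):
    c=d[n]["img"][y-s:y+s,x-s:x+s,::-1]; c=cv2.convertScaleAbs(c,alpha=1.6)
    return cv2.resize(c,(390,390),interpolation=cv2.INTER_NEAREST) 
cv2.imwrite("pics/cr_top.png",np.hstack([crop("top",187,224),crop("top",464,178)]))
cv2.imwrite("pics/cr_sc.png",np.hstack([crop("scene",428,264),crop("scene",200,200)]))
for n in("top","scene"):
    R=cv2.Rodrigues(d[n]["rvec"])[0]; print(n,R.round(3).tolist(),-R.T@d[n]["tvec"])
E
```

```text
top [[-0.006, -1.0, -0.022], [-0.982, 0.01, -0.187], [0.187, 0.021, -0.982]] [0.41715642 0.00721109 0.74464347]
scene [[-0.474, 0.88, -0.011], [0.72, 0.38, -0.581], [-0.507, -0.284, -0.814]] [1.07100122 0.31313452 0.99891466]
```

View pics/cr_top.png

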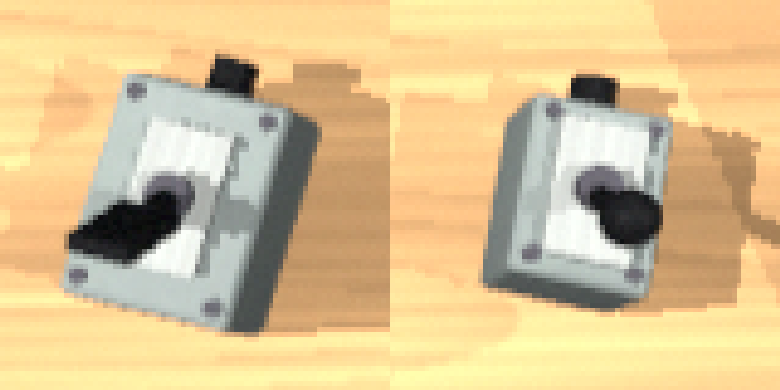

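View pics/cr_sc.png

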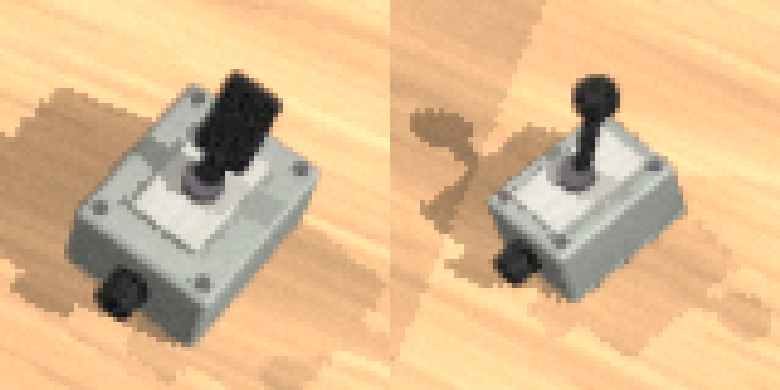

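In the top crop, the main paddle leans to the lower left from its collar at crop (168,190). The spindle ball is at crop (628,217), with its collar at (598,187). Next I'll cast the screws and collars onto the box tops and check the tip hypotheses against both views.

```bash
cat > h.py <<'E'
import cv2,pickle,numpy as np
def ray(c,uv):
    K=np.array([[c["fx"],0,c["cx"]],[0,c["fy"],c["cy"]],[0,0,1]]);R=cv2.Rodrigues(c["rvec"])[0]
    return -R.T@c["tvec"], R.T@np.linalg.inv(K)@np.array([*uv,1.])
def cast(c,uv,z):
    o,d=ray(c,uv); return o+d*(z-o[2])/d[2]
def tri(rs):
    A=0;b=0
    for o,d in rs:
        d=d/np.linalg.norm(d);P=np.eye(3)-np.outer(d,d);A=A+P;b=b+P@o
    x=np.linalg.solve(A,b); return x,[np.linalg.norm(np.cross(x-o,d/np.linalg.norm(d))) for o,d in rs]
def proj(c,p):
    K=np.array([[c["fx"],0,c["cx"]],[0,c["fy"],c["cy"]],[0,0,1]])
    return cv2.projectPoints(np.array(p,float).reshape(-1,1,3),c["rvec"],c["tvec"],K,None)[0].reshape(-1,2)
E
python3 - <<'E'
from h import *
d=pickle.load(open("im0.pkl","rb")); T,S=d["top"],d["scene"]
k=80/390
def px(off,p): return (np.array(p,float))*k+off-0.4
cfg={"main":(.045,(147,184),[(135,90),(268,122),(212,308),(77,275)],(168,190),(388,224),[(197,97),(303,169),(203,284),(99,207)],(200,183)),
"spin":(.040,(424,138),[(163,110),(267,132),(245,273),(141,252)],(208,187),(160,160),[(603-390+0,115),(652-390,165),(560-390,241),(505-390,200)],(575-390,178))}
for n,(z,ot,qt,ft,os_,qs,fs) in cfg.items():
    a=np.array([cast(T,px(np.array(ot),p),z) for p in qt]); b=np.array([cast(S,px(np.array(os_),p),z) for p in qs])
    print(n,"top",a.mean(0).round(4),"scene",b.mean(0).round(4))
    print(a[:,:2].round(4).tolist());print(b[:,:2].round(4).tolist())
    L=(a[0]+a[1]-a[2]-a[3]);print("long",np.linalg.norm(L)/2,"ang",np.degrees(np.arctan2(L[1],L[0])))
    print("collar",cast(T,px(np.array(ot),ft),z+.004).round(4),cast(S,px(np.array(os_),fs),z+.004).round(4))
    u=L/np.linalg.norm(L)
    c=a.mean(0)
    for s in(1,-1):
        tip=c+s*.026*u+[0,0,.054]
        for cc,o in((T,ot),(S,os_)): print(s,"tip",tip.round(4),((proj(cc,tip)[0]-o)/k).round(0))
o=ray(T,px(np.array((424,138)),(238,217)));o2=ray(S,px(np.array((160,160)),(597-390,98)))
print("ball",tri([o,o2]))
E
```

```text
main top [0.5052 0.2693 0.045 ] scene [0.5055 0.2683 0.045 ]
[[0.5478, 0.2869], [0.5346, 0.2339], [0.4628, 0.2519], [0.4758, 0.3047]]
[[0.4632, 0.2503], [0.4758, 0.3042], [0.5483, 0.2857], [0.5348, 0.2329]]
long 0.07402121103411773 ang -13.99418306907409
collar [0.5078 0.27   0.049 ] [0.5057 0.2673 0.049 ]
1 tip [0.5305 0.2631 0.099 ] [138. 108.]
1 tip [0.5305 0.2631 0.099 ] [187. 165.]
-1 tip [0.48   0.2756 0.099 ] [ 94. 248.]
-1 tip [0.48   0.2756 0.099 ] [259.  84.]
spin top [ 0.5919 -0.2686  0.04  ] scene [ 0.5906 -0.2687  0.04  ]
[[0.6251, -0.2552], [0.6156, -0.2951], [0.559, -0.2817], [0.5678, -0.2423]]
[[0.5535, -0.2821], [0.5673, -0.2433], [0.6243, -0.2561], [0.6173, -0.2935]]
long 0.05839353101633799 ang -13.033569835214788
collar [ 0.5926 -0.2687  0.044 ] [ 0.593  -0.2692  0.044 ]
1 tip [ 0.6172 -0.2744  0.094 ] [268.  85.]
1 tip [ 0.6172 -0.2744  0.094 ] [120. 145.]
-1 tip [ 0.5665 -0.2627  0.094 ] [247. 221.]
-1 tip [ 0.5665 -0.2627  0.094 ] [207.  78.]
ball (array([ 0.57087996, -0.26248352,  0.08504466]), [np.float64(3.1122135929944104e-05), np.float64(3.112213592988321e-05)])
```

Both views agree to 1–2 mm.

| | Pivot (x, y) | Throw direction | Tip position |
|---|---|---|---|
| Main | (0.5055, 0.269) | (0.970, -0.242) | Hypothesis fits both views |
| Spindle | (0.592, -0.2687) | (0.974, -0.225) | Ball triangulated where expected |

The tool's x axis is already almost along the throw, so no turn is needed. I'll close the jaws and move above the point 60 mm behind the main pivot.

Call:
carry_out(targets=[[[1,20,-16,0,0,0,0],[1,45,-36,0,0,0,0],[1,75,-60,0,0,0,0],[1,105,-85,0,0,0,0],[1,135,-109,0,0,0,0],[1,165,-133,0,0,0,0],[1,195,-157,0,0,0,0],[1,225,-181,0,0,0,0],[1,255,-205,0,0,0,0],[1,280,-226,0,0,0,0],[1,298,-240,0,0,0,0],[1,308,-248,0,0,0,0],[1,308,-248,-15,0,0,0],[1,308,-248,-35,0,0,0],[1,308,-248,-55,0,0,0],[1,308,-248,-75,0,0,0],[1,308,-248,-95,0,0,0],[1,308,-248,-105,0,0,0],[1,308,-248,-105,0,0,0],[1,308,-248,-105,0,0,0]]])

```text
time_s: 1.82
position: [0.4473, 0.2843, 0.1483]
tool_rot: [[0.967, -0.001, 0.253], [-0.253, -0.0, 0.967], [-0.001, -1.0, -0.0]]
ft_force: [0.0, -0.5, -0.6]
grip_width: -0.0
```

```bash
python3 - <<'E'
from rig import get_image
import cv2,pickle,numpy as np
d={n:get_image(n) for n in("scene","top")}
pickle.dump(d,open("im1.pkl","wb"))
c=[cv2.resize(d[n]["img"][y-60:y+60,x-60:x+60,::-1],(390,390)) for n,x,y in(("scene",428,250),("top",187,224))]
cv2.imwrite("pics/a1.png",np.hstack(c))
E
```

```text
(no output)
```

View pics/a1.png

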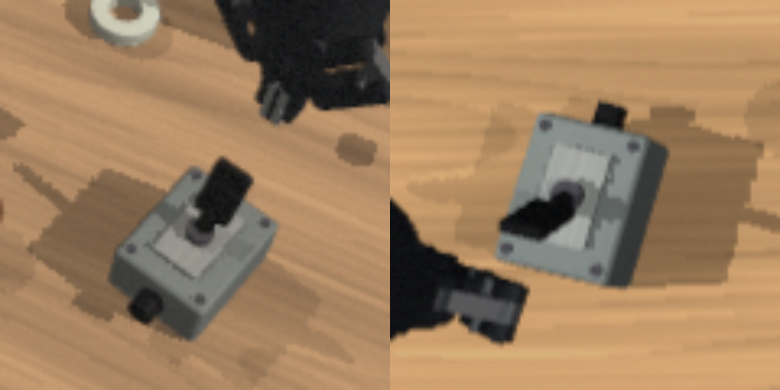

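The closed fingertips (left crop about 275,110, right crop about 500,310) hang behind the paddle and clear of it. I'll lower 51 mm, then push 60 mm along the throw.

Call:
carry_out(targets=[[[1,0,0,-20,0,0,0],[1,0,0,-40,0,0,0],[1,0,0,-51,0,0,0],[1,0,0,-51,0,0,0],[1,6,-1.5,-51,0,0,0],[1,12,-3,-51,0,0,0],[1,17,-4,-51,0,0,0],[1,22,-5.5,-51,0,0,0],[1,27,-6.7,-51,0,0,0],[1,31,-7.7,-51,0,0,0],[1,35,-8.7,-51,0,0,0],[1,39,-9.7,-51,0,0,0],[1,43,-10.7,-51,0,0,0],[1,47,-11.7,-51,0,0,0],[1,51,-12.7,-51,0,0,0],[1,55,-13.7,-51,0,0,0],[1,58,-14.5,-51,0,0,0],[1,58,-14.5,-51,0,0,0],[1,58,-14.5,-51,0,0,0]]])

```text
time_s: 3.5
position: [0.5056, 0.2694, 0.0972]
tool_rot: [[0.967, -0.001, 0.254], [-0.254, -0.0, 0.967], [-0.001, -1.0, -0.0]]
ft_force: [-0.7, 1.0, 0.8]
grip_width: 0.0001
```

```bash
python3 - <<'E'
from rig import get_image,env
import cv2,pickle,numpy as np
d={n:get_image(n) for n in("scene","top")}
print(env.observe()["ft_force"])
pickle.dump(d,open("im2.pkl","wb"))
c=[cv2.resize(d[n]["img"][y-60:y+60,x-60:x+60,::-1],(390,390)) for n,x,y in(("scene",428,250),("top",187,224))]
cv2.imwrite("pics/a2.png",np.hstack(c))
E
```

```text
[-1.20122419  0.02932506 -1.11427337]
```

View pics/a2.png

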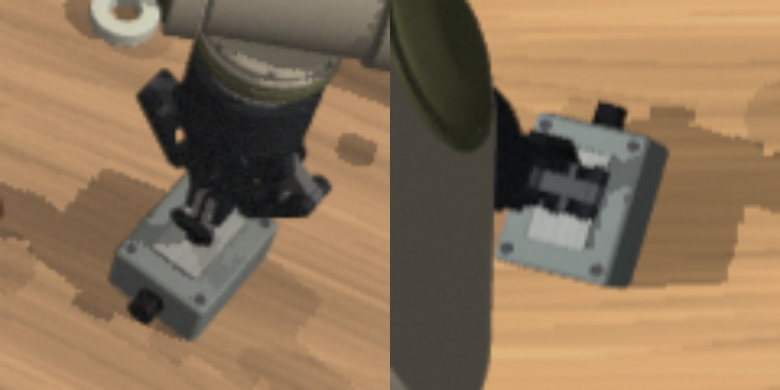

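The push ended with almost no force, and the paddle shows forward of the fingers (left crop about 190,225). I'll back off, rise and check.

Call:
carry_out(targets=[[[1,-12,3,0,0,0,0],[1,-25,6,0,0,0,0],[1,-25,6,20,0,0,0],[1,-25,6,50,0,0,0],[1,-25,6,80,0,0,0],[1,-25,6,110,0,0,0],[1,-25,6,130,0,0,0],[1,-20,-20,133,0,0,0],[1,-15,-50,133,0,0,0],[1,-10,-85,133,0,0,0],[1,-5,-120,133,0,0,0],[1,0,-150,133,0,0,0],[1,0,-165,133,0,0,0],[1,0,-165,133,0,0,0]]])

```text
time_s: 4.77
position: [0.5062, 0.1017, 0.2304]
tool_rot: [[0.966, 0.001, 0.257], [-0.257, -0.001, 0.966], [0.001, -1.0, -0.001]]
ft_force: [0.0, 0.2, 0.3]
grip_width: -0.0002
```

```bash
python3 - <<'E'
from rig import get_image,env
import cv2,pickle,numpy as np
d={n:get_image(n) for n in("scene","top")}
pickle.dump(d,open("im3.pkl","wb"))
c=[cv2.resize(d[n]["img"][y-60:y+60,x-60:x+60,::-1],(390,390)) for n,x,y in(("scene",428,250),("top",187,224))]
cv2.imwrite("pics/a3.png",np.hstack(c))
E
```

```text
(no output)
```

View pics/a3.png

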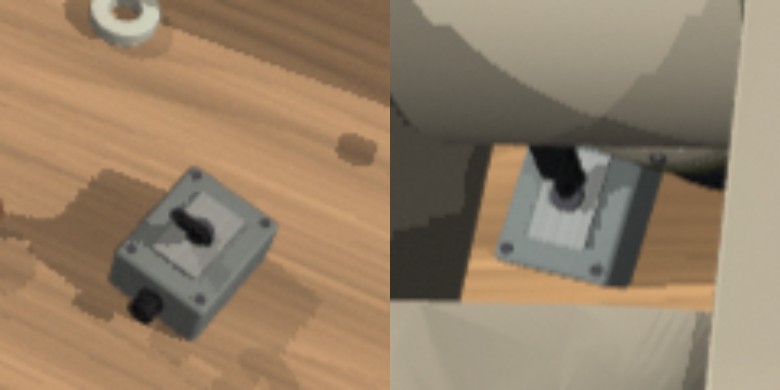

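The paddle is fully over: its tip appears at left crop (185,215), against a prediction of (190,220). On to the spindle, starting 62 mm behind its pivot.

Call:
carry_out(targets=[[[1,1,-15,0,0,0,0],[1,3,-40,0,0,0,0],[1,5,-70,0,0,0,0],[1,7,-100,0,0,0,0],[1,10,-130,0,0,0,0],[1,12,-160,0,0,0,0],[1,14,-190,0,0,0,0],[1,16,-220,0,0,0,0],[1,18,-250,0,0,0,0],[1,20,-280,0,0,0,0],[1,22,-310,0,0,0,0],[1,24,-335,0,0,0,0],[1,26,-352,0,0,0,0],[1,26,-358,-10,0,0,0],[1,26,-358,-30,0,0,0],[1,26,-358,-55,0,0,0],[1,26,-358,-75,0,0,0],[1,26,-358,-85,0,0,0],[1,26,-358,-85,0,0,0],[1,26,-358,-85,0,0,0]]])

```text
time_s: 6.53
position: [0.5321, -0.2527, 0.1455]
tool_rot: [[0.967, -0.0, 0.253], [-0.253, 0.0, 0.967], [-0.0, -1.0, 0.0]]
ft_force: [0.5, -0.0, -0.1]
grip_width: -0.0002
```

```bash
python3 - <<'E'
from rig import get_image,env
import cv2,pickle,numpy as np
d={n:get_image(n) for n in("scene","top")}
c=[cv2.resize(d[n]["img"][y-60:y+60,x-60:x+60,::-1],(390,390)) for n,x,y in(("scene",200,190),("top",464,178))]
cv2.imwrite("pics/a4.png",np.hstack(c)); print(env.observe()["position"])
E
```

```text
[ 0.5323548  -0.25341451  0.14663722]
```

View pics/a4.png

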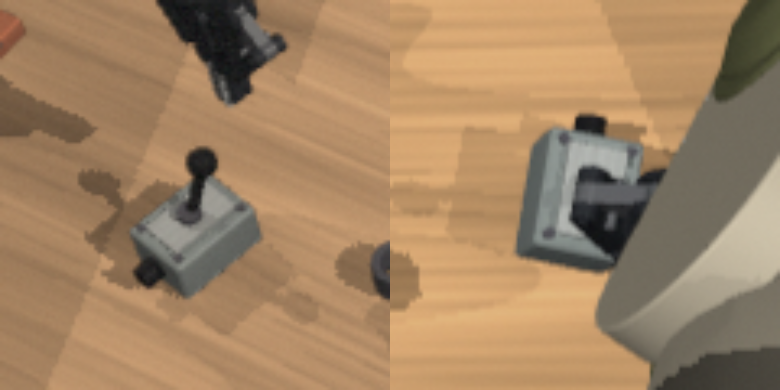

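The scene crop shows the fingertips at (230,95), behind the ball at (202,162). The top view is half hidden by the arm, so I'll project the fingertip to check.

```bash
python3 - <<'E'
from h import *
d=pickle.load(open("im1.pkl","rb"));T,S=d["top"],d["scene"]
for n,x,y,c in(("scene",200,190,S),("top",464,178,T)):
    for z in(.11,.1245,.146,.2): print(n,z,((proj(c,[.5323,-.2534,z])[0]-[x-60,y-60])*3.25).round())
E
```

```text
scene 0.11 [238. 106.]
scene 0.1245 [234.  93.]
scene 0.146 [229.  72.]
scene 0.2 [214.  18.]
top 0.11 [230. 269.]
top 0.1245 [241. 264.]
top 0.146 [259. 256.]
top 0.2 [310. 233.]
```

The scene view matches the projection: predicted (234,93), seen at about (230,95). I'll lower and push 55 mm along the throw.

Call:
carry_out(targets=[[[1,0,-1,-20,0,0,0],[1,0,-1,-40,0,0,0],[1,0,-1,-52,0,0,0],[1,0,-1,-52,0,0,0],[1,6,-2.4,-52,0,0,0],[1,12,-3.8,-52,0,0,0],[1,17,-5,-52,0,0,0],[1,22,-6,-52,0,0,0],[1,26,-7,-52,0,0,0],[1,30,-8,-52,0,0,0],[1,34,-9,-52,0,0,0],[1,38,-9.8,-52,0,0,0],[1,42,-10.7,-52,0,0,0],[1,46,-11.6,-52,0,0,0],[1,50,-12.5,-52,0,0,0],[1,53.5,-13.4,-52,0,0,0],[1,53.5,-13.4,-52,0,0,0],[1,53.5,-13.4,-52,0,0,0]]])

```text
time_s: 8.13
position: [0.5853, -0.267, 0.0932]
tool_rot: [[0.967, -0.0, 0.254], [-0.254, 0.0, 0.967], [-0.0, -1.0, 0.0]]
ft_force: [-0.7, 0.3, 0.2]
grip_width: 0.0001
```

Call:
carry_out(targets=[[[1,-12,3,0,0,0,0],[1,-25,6,0,0,0,0],[1,-30,7,20,0,0,0],[1,-30,7,50,0,0,0],[1,-30,7,80,0,0,0],[1,-30,7,110,0,0,0],[1,-45,15,130,0,0,0],[1,-65,30,145,0,0,0],[1,-90,50,155,0,0,0],[1,-115,70,155,0,0,0],[1,-130,80,155,0,0,0],[1,-130,80,155,0,0,0],[1,-130,80,155,0,0,0]]])

```text
time_s: 9.22
position: [0.4549, -0.1867, 0.2489]
tool_rot: [[0.967, 0.001, 0.254], [-0.254, -0.001, 0.967], [0.001, -1.0, -0.0]]
ft_force: [0.6, -1.0, -1.0]
grip_width: -0.0001
```

```bash
python3 - <<'E'
from rig import get_image,env
import cv2,pickle,numpy as np
from h import proj
d={n:get_image(n) for n in("scene","top")}
c=[cv2.resize(d["scene"]["img"][y-40:y+40,x-40:x+40,::-1],(260,260)) for x,y in((200,190),(428,250),(300,250))]
cv2.imwrite("pics/a5.png",np.hstack(c)); cv2.imwrite("pics/a5full.png",d["scene"]["img"][:,:,::-1])
o=env.observe();print(o["time_s"],o["position"],o["ft_force"])
print("pred ball centre over",(proj(d["scene"],[.592+.974*.0214,-.2687-.225*.0214,.084])[0]-[160,150])*3.25)
a=pickle.load(open("im0.pkl","rb"))["scene"]["img"]
s=np.s_[220:290,270:330]; print("lamp diff px",(np.abs(a[s].astype(int)-d["scene"]["img"][s]).max(2)>60).sum())
E
```

```text
9.3167 [ 0.45570632 -0.18750037  0.24835586] [ 1.05485912 -0.6239769   0.29426238]
pred ball centre over [ 88.38484714 133.97708367]
lamp diff px 0
```

View pics/a5.png

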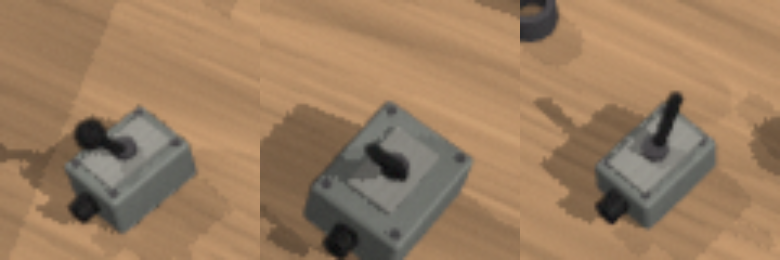

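View pics/a5full.png

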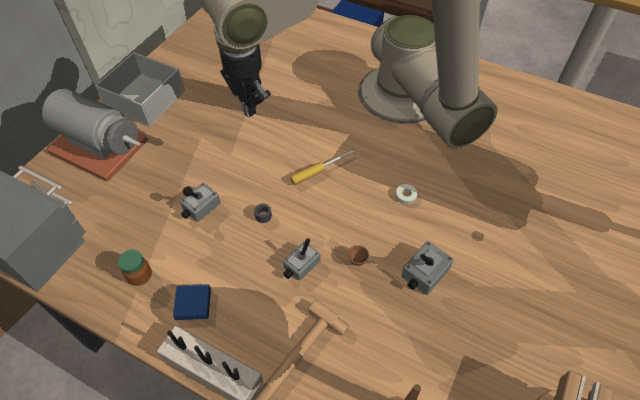

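The ball sits at crop (89,133), against a predicted (88,134) for fully over. The main paddle is still over, the lamp toggle is unchanged (0 pixels differ), and the arm is clear of everything. Handing in.

```bash
python3 - <<'E'
from rig import env
print(env.close_job())
E
```

```text
the job is handed in; nothing more can be done
None
```

I threw the main isolator first and then the spindle toggle, pushing each over with the closed fingers. I then backed the arm clear and handed the job in at about 9.3 s on the robot's clock.

- **Main isolator:** it is fully over. Its tip was within about 2 image pixels of the predicted position right after the throw, and the last picture shows it still over.
- **Spindle toggle:** it is fully over, with the ball within half an image pixel of the predicted position.
- **Lamp toggle:** unchanged, with no pixels differing from the first picture.
- **Arm:** it stood clear of everything. The last force reading was about 1 N, which is sensor noise level, and no force reading I took was much above that.

None of the checks failed or disagreed. The top view was partly hidden by the arm before the spindle push, so I relied on the scene view there.

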